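# Unlock the dry-goods dispenser and hold its gate slide open at the dose mark

### The arm

A 7-joint arm with a two-finger parallel gripper is mounted at the origin on the work surface. World frame = base frame: x ahead of the robot, y to its left, z up, the work surface at z = 0. Lengths are in m, angles in rad, forces in N, time in s.
With the tool pointing down it reaches from about 0.4 to 0.85 m from the base axis. Payload 10.4 kg.
Tool frame: the origin (TCP) lies midway between the tips of the shut fingers; the grasp point (between the pads) lies 19 mm behind it; z points along the fingers, x is the direction in which the jaws open and shut, and the axes are right-handed (so a half turn about z gives the same grasp; the last joint's range is limited). The gripper opens to 85 mm and grips with 20 to 120 N. Pads are 22 mm wide; open, the fingers measure 114 mm over their backs; the gripper's body (76 mm by 85 mm) begins 54 mm behind the grasp point. The pads swing forward as they close: fully open they stand 13 mm farther back than shut.
Start: joints at [-1.322, 0.332, -0.065, 1.46, 0.022, 1.35, -0.088], TCP at [0.168, 0.602, 0.231] pointing down, gripper open.
Joint ranges: [-2.6, 2.6], [-0.5, 2.12], [-1.47, 1.34], [0.16, 2.42], [-1.27, 4.41], [0.06, 2.06], [-2.6, 2.6]. Speed limits (rad/s): [2.22, 2.22, 2.79, 2.79, 3.14, 3.14, 3.14].

### API

Orientations are given as a unit quaternion [x, y, z, w].
In Python, from workcell import manip, cams gives the robot as it stands.
- The arm moves only by the tool move_arm, never from a script. Its argument "moves" is a list of rows, each a list of 7 numbers: the turn, a rotation vector about the tool's x, y, z in degrees, then the shift along the tool's x, y, z in m, then the finger opening in m, from 0 to 0.0854. A call has 1 to 10 rows; each row is the pose to reach, as a shift and turn from the pose commanded when the call began, along the tool's axes at that moment; what a row does not reach only later rows make up. A row lasts 1/10 s, in which the tool goes at most 50 mm and 8.59 degrees, less where a joint would pass 70% of its speed; a pose out of reach is approached as far as the arm can. A call with a gripper value outside its range is refused whole. The fingers move at their own pace and stop on an object; "grip_force" is the grip in N (left out, the last holds). Time passes only in rows, so rows that repeat a pose let the fingers close. It gives the time, the measured TCP pose, the force and the opening at its end, in the units of the state.
- manip.get_obs(): the state, without advancing time (a new reading comes with each control period).
- cams.camera(name): name is "side" or "top"; returns the picture (420x560x3 uint8, red, green, blue); there is no depth.
- cams.camera_params(name): a dict with "fx", "fy", "cx", "cy" (pixels), "xyz" and "rotation" of the camera in the world. Camera axes: x right, y up, looking along -z (the intrinsics and any distortion apply to the point x, -y, -z); pixel columns grow to the right and rows downward; lengths in m; the calibration is good to about 2 mm. A picture is of the moment at which its call begins. camera_params takes no time and is no camera call.
- manip.hand_in(): hands the job in, once; it reports no verdict.
The state is a dict: "clock": time; "joint_pos": joint angles; "joint_velocities": joint speeds; "tau": joint torques, N m; "position": TCP position; "ee_rot": TCP orientation; "ft_force": force on the tool from outside, world axes, zero at the start; "torque": the same for the moment, N m; "grip_width": opening from 0.0 (shut) to 1.0 (fully open).
Only numpy, scipy, OpenCV 4.12 (cv2) and the standard library are available. Lean on these libraries where they do the work, as an engineer would, in place of code of your own. Each camera call takes 0.05 s, during which the arm holds its last target. There are 200 camera calls.

### The job

The kitchen dispenser's pull slide is locked by a thin metal plate standing in the guides in front of the hopper: slide the plate straight up out of its guides, stand it upright in either empty slot of the wooden rack without dropping it, and let go of it. Then pull the dispenser's spring-return slide out by its black handle until the slide's side pointer is level with the small black rider on the scale, and keep it there: finish while still holding the handle, because the slide springs shut when released. Do not shift the rider, and leave all the other things on the counter where they are.

Things in the scene. Friction and masses are not known exactly. Their poses are not given: they have to be found in the camera images.
- dispenser: Fixed dispenser: steel base 330 x 140 x 12 mm (x -225 to 105 mm), white housing 100 x 120 mm, 102 mm high (x 0 to 100), round steel hopper on it, 100 mm wide, top 195 mm. Origin on the counter under the middle of the housing's front face; +x points back under the hopper, z up: the slide pulls out along -x. Two white U guides, 28 mm thick in x, stand at x = -70, y = +-38 to +-52 mm, tops at 90 mm.
- lock_plate: Aluminium plate 5 mm thick (x), 90 wide (y), 110 high (z), 90 to 170 g. Origin: middle of its lower edge. Starts upright in the guides, axes as the dispenser's, lower edge 34 mm and top 144 mm above the counter; 1.5 mm of play; top 54 mm stands free. Must rise 60 mm to clear the guides. While in, it stops the slide after about 6 mm of pull.
- gate_slide: Spring-return slide: flat tongue 60 mm wide with a handle. Origin on the tongue's top (28 mm above the counter) under the handle's middle; axes as the dispenser's; shut at dispenser x = -135, y = 0 mm, pulls out up to 75 mm along -x. A 4 mm wide pointer tab at the origin's x sticks out to +y. The spring pulls it shut with 3 N when shut, rising 1.3 N per 10 mm.
- handle (a point): Middle of the slide's black handle bar, 43 mm above the slide's origin (71 mm above the counter): round bar 14 mm thick, 64 mm long along the slide's y, on an 8 mm thick, 50 mm wide upright rising from the tongue. Can be pinched from above across the slide's x.
- dose_mark: Black rider on the white scale along the +y edge of the dispenser's base: foot 12 x 16 x 10 mm, 4 mm thick fin, top 36 mm above the counter. Origin under its middle, dispenser y = 58.5 mm, z = 12; axes as the dispenser's. Set 35 to 62 mm out from the shut pointer. The slide is at the mark when its origin and the rider's have the same dispenser x. It can be pushed along: leave it as set.
- rack: Fixed wooden rack 140 (x) x 110 (y) x 45 mm high with three parallel straight slots running along its y, at x = -34, 0 and +34 mm, each 11 mm wide, open at both ends, floor 12 mm above the counter (33 mm deep). Origin: centre of its underside. The slot at x = +34 mm holds a small dark wooden board, the others are empty.
- slot_end (a point): Middle of the floor of the empty end slot of the rack (x = -34 mm, 12 mm above the counter); axes as the rack's.
- slot_mid (a point): Middle of the floor of the empty middle slot of the rack (x = 0, 12 mm above the counter); axes as the rack's.
- board: Small dark wooden board 7 x 85 x 68 mm high standing in the rack's third slot, top 80 mm above the counter; bystander. Origin: middle of its lower edge.
- jar: Spice jar, 40 mm across, 85 mm high, between dispenser and rack; bystander. Origin: centre of its underside.
- shaker: Steel salt shaker, 38 mm across, 72 mm high, between dispenser and rack; bystander. Origin: centre of its underside.
- mug: White mug, 80 mm across, 90 mm high, at the back; bystander. Origin: centre of its underside.
- bowl: White bowl, 100 mm across, 45 mm high, at the back; bystander. Origin: centre of its underside.
- mill: Wooden pepper mill, 56 mm across, 150 mm high, at the back left; bystander. Origin: centre of its underside.
- spoon: Spoon lying near the robot; bystander. Origin: under its middle.
Not all that is in view belongs to the job. Leave any purple look-alike of the lock_plate alone. What is shaped like the rack but pink is not meant.

How it is judged:
By the outcome, as a careful person would: the job done as asked, in the order asked, and still so for the second after the job is handed in, while the arm keeps its last pose, push and grip.
It also fails if it takes over 64 s, if anything falls off the work surface, if the arm or the gripper's body presses on something with over 40 N, if the wrist force passes 120 N, or if a joint passes its speed limit or range.

## Working session

There is one attempt and no reset: what is moved stays moved. The work goes in short steps, Python scripts to look and compute and a tool call to move; the robot and the scene stay as the last step left them, time stands still between calls to the robot, and variables do not carry over. Pictures are saved under pics/ and viewed, about 8 in all and at most 12, crops included, and the job is handed in when it is done.

Besides the shell and the picture viewer there is one more tool, called after "Call:" as name([rows], argument=value, ...), one row to a line, values as JSON. move_arm: Moves the arm, as the interface text tells. Its arguments: {"type":"object","properties":{"moves":{"type":"array","items":{"type":"array","items":{"type":"number"}}},"grip_force":{"type":"number"}},"required":["moves"]}

```bash
mkdir -p pics; ls; python3 - <<'E'
from workcell import manip, cams
import cv2
print(manip.get_obs())
for n in ("side","top"):
    p=cams.camera_params(n); print(n,p)
    cv2.imwrite(f"pics/{n}0.png",cv2.resize(cams.camera(n)[:,:,::-1],(800,600),interpolation=cv2.INTER_CUBIC))
E
```

```text
pics
{'clock': 0.0, 'joint_pos': array([-1.32159156,  0.33288885, -0.06471419,  1.4609434 ,  0.02160458,
        1.34989654, -0.0884703 ]), 'joint_velocities': array([-0.00048258,  0.00064374,  0.00148613, -0.00114193, -0.00068061,
       -0.00051591,  0.00049555]), 'tau': array([ 1.48065078e-04, -6.25434351e+01,  4.93089901e-02, -3.91616321e+01,
        1.62576092e-02,  9.57828888e-03, -8.63642811e-06]), 'position': array([0.16769148, 0.60169282, 0.23050437]), 'ee_rot': array([ 7.96368932e-01,  6.04810718e-01, -5.52859841e-04,  4.61499777e-04]), 'ft_force': array([-0.38963625, -0.02782159, -0.40942815]), 'torque': array([ 0.0005041 , -0.03892851, -0.01384216]), 'grip_width': 1.0008604296252865}
side {'fx': 439.74869386253715, 'fy': 439.74869386253715, 'cx': 279.25739351971134, 'cy': 206.85267301269786, 'xyz': array([ 0.41893688, -0.62635172,  0.86431089]), 'rotation': array([ 0.34834195, -0.02446161, -0.07040696,  0.93439947])}
top {'fx': 422.0672120326224, 'fy': 422.0672120326224, 'cx': 286.3395141760732, 'cy': 211.3064537510999, 'xyz': array([0.28884063, 0.05197253, 1.12881756]), 'rotation': array([-0.07167049,  0.07538351,  0.70731879, -0.69920011])}
```

View pics/top0.png

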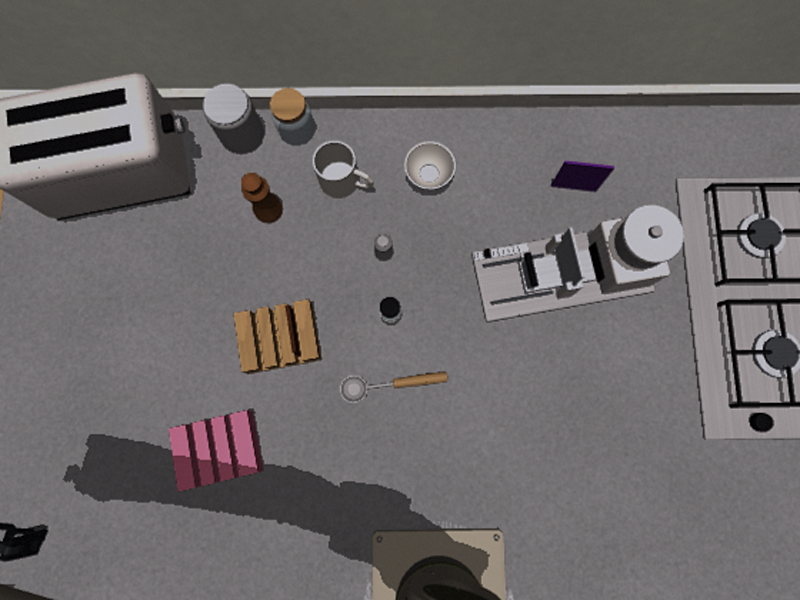

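View pics/side0.png

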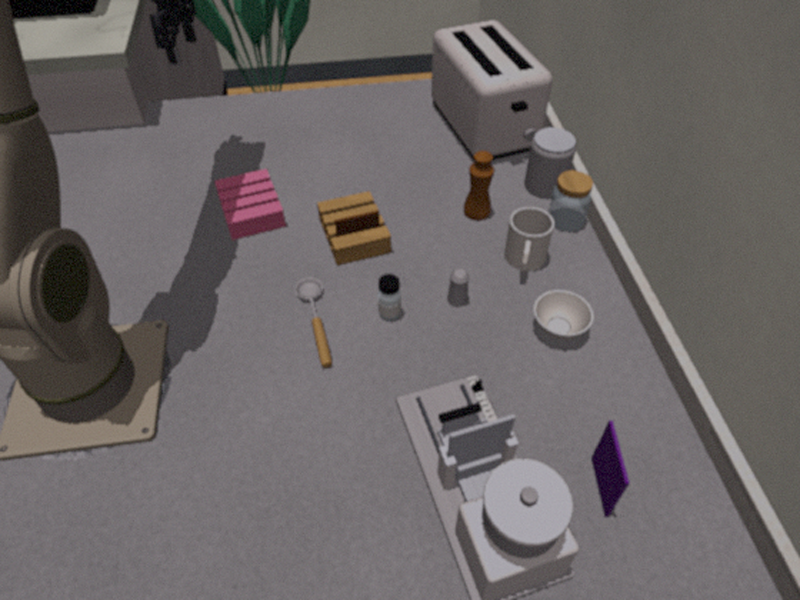

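The top view shows the brown rack at (277,336) with the board in its right-hand slot, so the two left slots are empty. The pink rack at (215,450) and the purple plate at (583,176) are decoys. The grey lock plate at (568,258) stands in the dispenser's guides, so it is the one meant. I'll enlarge these to confirm and measure.

```bash
cat > h.py <<'E'
import numpy as np, cv2
from scipy.spatial.transform import Rotation as R
from workcell import manip, cams
def proj(n,P):
    p=cams.camera_params(n); q=R.from_quat(p["rotation"]).inv().apply(np.atleast_2d(P)-p["xyz"])
    return np.c_[p["cx"]+p["fx"]*q[:,0]/-q[:,2], p["cy"]+p["fy"]*-q[:,1]/-q[:,2]]
def ray(n,uv,z):
    p=cams.camera_params(n); uv=np.atleast_2d(uv).astype(float)
    d=R.from_quat(p["rotation"]).apply(np.c_[(uv[:,0]-p["cx"])/p["fx"],-(uv[:,1]-p["cy"])/p["fy"],-np.ones(len(uv))])
    return p["xyz"]+d*((z-p["xyz"][2])/d[:,2])[:,None]
def crop(n,u,v,w,h,s,out,avg=1,pts=None):
    im=np.mean([cams.camera(n) for _ in range(avg)],0).astype(np.uint8)[:,:,::-1]
    M=np.array([[s,0,-u*s+(s-1)/2],[0,s,-v*s+(s-1)/2]],float)
    c=cv2.warpAffine(im,M,(w*s,h*s),flags=cv2.INTER_CUBIC)
    for k in range(0,w,10): cv2.line(c,(k*s,0),(k*s,4 if k%50 else 10),(0,255,255),1)
    for k in range(0,h,10): cv2.line(c,(0,k*s),(4 if k%50 else 10,k*s),(0,255,255),1)
    if pts is not None:
        for x,y in pts: cv2.circle(c,(int(round((x-u)*s)),int(round((y-v)*s))),2,(0,0,255),-1)
    if out: cv2.imwrite(out,c)
    return c
E
python3 - <<'E'
from h import *
a=crop("top",325,140,160,90,5,None)
b=crop("top",155,200,80,70,4,None)
c=crop("side",215,125,70,70,4,None)
x=np.zeros((280,800,3),np.uint8); x[:,:320]=b; x[:,330:610]=c[:280]
cv2.imwrite("pics/a.png",np.vstack([a,x])[:,:])
cv2.imwrite("pics/b.png",crop("side",270,250,150,120,5,None))
E
python3 -c "
import cv2;x=cv2.imread('pics/a.png');print(x.shape);cv2.imwrite('pics/a1.png',cv2.resize(x,(657,600)) if 0 else x[:600]); cv2.imwrite('pics/a2.png',x[450:])"
```

```text
(730, 800, 3)
```

View pics/a1.png

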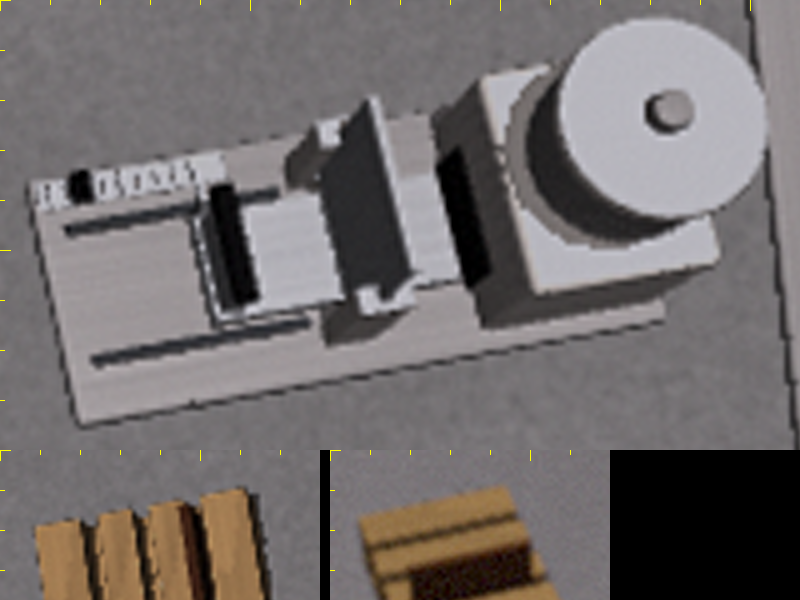

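View pics/b.png

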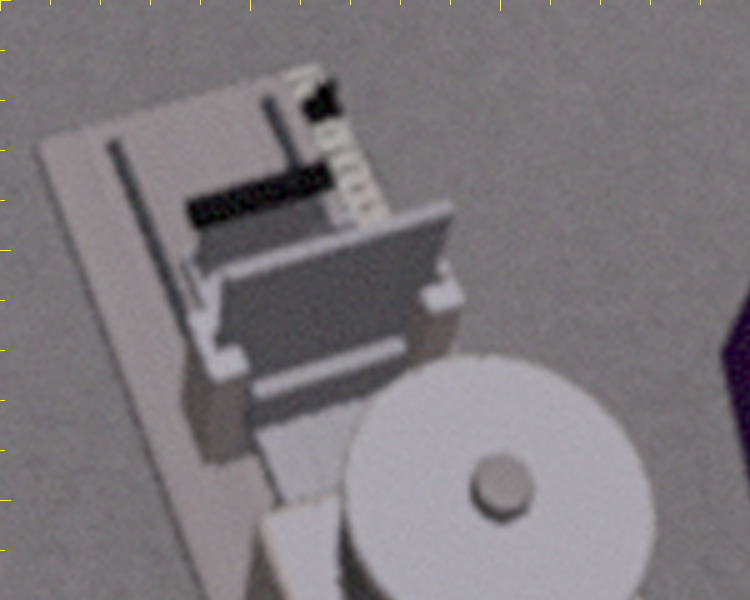

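View pics/a2.png

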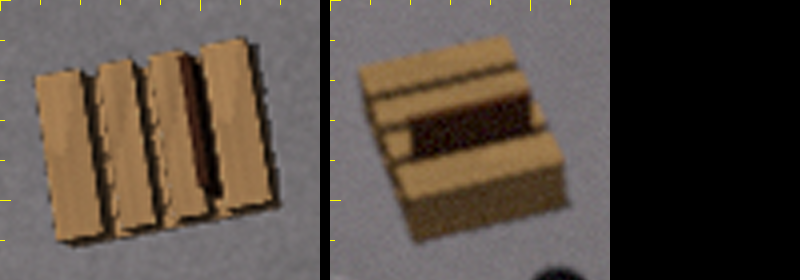

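Crops show the rack's board in its right (third) slot. Both left slots are empty: top crop centres at x≈93 and 148 of the rack crop. The plate's top edge runs (375,97)-(407,290) in the dispenser crop, and the rider is at (80,185). Next I'll fit poses from both views.

```bash
cat > fit.py <<'E'
from h import *
from scipy.optimize import least_squares
T=lambda x,y:(325+x/5,140+y/5); S=lambda x,y:(270+x/5,250+y/5)
TR=lambda x,y:(155+x/4,200+y/4); SR=lambda x,y:(215+(x-330)/4,125+y/4)
D=[("top",(-.225,.07,.012),T(30,187)),("top",(-.225,-.07,.012),T(82,426)),("top",(.105,-.07,.012),T(664,320)),
("top",(-.07,.045,.144),T(377,97)),("top",(-.07,-.045,.144),T(408,290)),("top",(0,.06,.102),T(485,78)),("top",(0,-.06,.102),T(537,293)),("top",(.1,-.06,.102),T(718,262)),
("side",(-.225,.07,.012),S(320,65)),("side",(-.225,-.07,.012),S(40,145)),("side",(-.07,.045,.144),S(452,205)),("side",(-.07,-.045,.144),S(222,274)),
("side",(-.135,.032,.071),S(331,172)),("side",(-.135,-.032,.071),S(189,212))]
K=[("top",(-.07,.055,.045),TR(36,76)),("top",(.07,.055,.045),TR(243,38)),("top",(.07,-.055,.045),TR(273,205)),("top",(-.07,-.055,.045),TR(60,243)),
("side",(-.07,-.055,.045),SR(360,70)),("side",(-.07,.055,.045),SR(506,37)),("side",(.07,.055,.045),SR(563,160)),("side",(.07,-.055,.045),SR(405,197))]
def pts(q,P): 
    return R.from_euler("z",q[2]).apply(P)+[q[0],q[1],0]
def fit(L,q0):
    P=np.array([l[1] for l in L]); uv=np.array([l[2] for l in L])
    f=lambda q: np.concatenate([(proj(L[i][0],pts(q,P[i:i+1]))[0]-uv[i]) for i in range(len(L))])
    r=least_squares(f,q0,loss="soft_l1"); return r.x,f(r.x).reshape(-1,2)
if __name__=="__main__":
    for L,q0 in ((D,(.4,-.2,-1.4)),(K,(.3,.3,-1.4))):
        for sel in (("top","side"),("top",),("side",)):
            q,e=fit([l for l in L if l[0] in sel],q0); print(sel,q[:2].round(4),np.degrees(q[2]).round(2)); 
            if len(sel)==2: print(e.round(1).tolist())
    q,_=fit(D,(.4,-.2,-1.4))
    for n,uv in (("top",T(80,185)),("side",S(322,100))):
        w=ray(n,uv,.036 if n=="top" else .03)-[q[0],q[1],0]; print("rider disp",R.from_euler("z",-q[2]).apply(w))
E
python3 fit.py
```

```text
('top', 'side') [ 0.5926 -0.3127] -80.89
[[-0.1, -2.5], [-0.5, -1.0], [2.1, -0.0], [0.3, -0.8], [2.5, -4.3], [-0.4, -1.5], [0.5, 0.4], [2.9, 0.1], [-0.2, -2.0], [-1.9, -2.1], [-0.8, 0.0], [-0.3, -0.5], [-0.3, -0.1], [-1.0, 0.3]]
('top',) [ 0.5906 -0.3106] -80.21
('side',) [ 0.594  -0.3139] -80.74
('top', 'side') [0.4602 0.2853] -79.91
[[0.3, -0.4], [1.6, -0.7], [0.6, -1.4], [-0.2, -0.7], [-2.0, -1.5], [-1.3, -1.4], [-0.5, -0.3], [-0.7, -0.2]]
('top',) [0.4582 0.2866] -79.89
('side',) [0.4629 0.2819] -80.66
rider disp [[-0.20334077  0.05297669  0.036     ]]
rider disp [[-0.19160219  0.05589069  0.03      ]]
```

```bash
cat > fit2.py <<'E'
from fit import *
D2=[d for d in D if not(d[0]=="top" and d[1]==(-.07,-.045,.144))]
def projk(n,P,k,o):
    p=cams.camera_params(n); a=proj(n,P); c=np.array([p["cx"],p["cy"]]); d=(a-c)/p["fx"]
    return c+d*p["fx"]*(1+k*(d**2).sum(1))[:,None]+o
A=[(l,0) for l in D2]+[(l,1) for l in K]
def f(q): 
    r=[]
    for l,b in A:
        s=0 if l[0]=="top" else 3
        r.append(projk(l[0],pts(q[3*b:3*b+3],np.array([l[1]])),q[6+s],q[7+s:9+s])[0]-l[2])
    r=np.concatenate(r); return np.r_[r,q[7:9]*.7,q[10:12]*.7]
r=least_squares(f,[.59,-.31,-1.4,.46,.285,-1.39,0,0,0,0,0,0],loss="soft_l1")
q=r.x; np.save("q.npy",q)
print(q.round(4),np.degrees(q[[2,5]])); print(f(q)[:-4].reshape(-1,2).round(1).tolist())
def show(name,yaw,P): print(name,pts(yaw,np.array([P])).round(4))
show("plate",q[:3],(-.07,0,.144)); show("handle",q[:3],(-.135,0,.071)); show("slot_mid",q[3:6],(0,0,.012)); show("slot_end",q[3:6],(-.034,0,.012))
o=manip.get_obs(); M=R.from_quat(o["ee_rot"]).as_matrix(); print(M.round(3))
E
python3 fit2.py
```

```text
Traceback (most recent call last):
  File "fit2.py", line 13, in <module>
    r=least_squares(f,[.59,-.31,-1.4,.46,.285,-1.39,0,0,0,0,0,0],loss="soft_l1")
  File "fit2.py", line 11, in f
    r.append(projk(l[0],pts(q[3*b:3*b+3],np.array([l[1]])),q[6+s],q[7+s:9+s])[0]-l[2])
             ~~~~~^^^^^^^^^^^^^^^^^^^^^^^^^^^^^^^^^^^^^^^^^^^^^^^^^^^^^^^^^^^
  File "fit2.py", line 4, in projk
    p=cams.camera_params(n); a=proj(n,P); c=np.array([p["cx"],p["cy"]]); d=(a-c)/p["fx"]
                               ~~~~^^^^^
  File "h.py", line 5, in proj
    p=cams.camera_params(n); q=R.from_quat(p["rotation"]).inv().apply(np.atleast_2d(P)-p["xyz"])
ValueError: time passes only in moves, steps and waits
```

```bash
sed -i 's/^def proj(/CP={n:cams.camera_params(n) for n in ("top","side")}\ndef proj(/; s/cams.camera_params(n); /CP[n]; /' h.py; sed -i 's/cams.camera_params(n); /CP[n]; /' fit2.py; sed -n 1,12p h.py; python3 fit2.py
```

```text
import numpy as np, cv2
from scipy.spatial.transform import Rotation as R
from workcell import manip, cams
CP={n:cams.camera_params(n) for n in ("top","side")}
def proj(n,P):
    p=CP[n]; q=R.from_quat(p["rotation"]).inv().apply(np.atleast_2d(P)-p["xyz"])
    return np.c_[p["cx"]+p["fx"]*q[:,0]/-q[:,2], p["cy"]+p["fy"]*-q[:,1]/-q[:,2]]
def ray(n,uv,z):
    p=CP[n]; uv=np.atleast_2d(uv).astype(float)
    d=R.from_quat(p["rotation"]).apply(np.c_[(uv[:,0]-p["cx"])/p["fx"],-(uv[:,1]-p["cy"])/p["fy"],-np.ones(len(uv))])
    return p["xyz"]+d*((z-p["xyz"][2])/d[:,2])[:,None]
def crop(n,u,v,w,h,s,out,avg=1,pts=None):
[ 0.5943 -0.3162 -1.4021  0.46    0.2868 -1.3972 -0.0925 -0.5459  0.8909
 -0.3704  0.8644  0.6413] [-80.33170752 -80.05150767]
[[0.4, -1.4], [0.5, -0.0], [0.1, -0.1], [0.0, 0.2], [-1.5, -0.5], [-0.3, 0.7], [0.3, 0.2], [0.2, -0.9], [-0.8, -0.5], [-1.2, -0.2], [0.9, -0.1], [0.1, 0.5], [0.1, 1.2], [0.2, 0.4], [0.7, 0.3], [-0.4, -0.5], [-0.4, -0.2], [-0.3, -0.3], [-0.2, -0.2], [0.2, 0.2], [0.3, 0.2]]
plate [[ 0.5826 -0.2472  0.144 ]]
handle [[ 0.5717 -0.1831  0.071 ]]
slot_mid [[0.46   0.2868 0.012 ]]
slot_end [[0.4542 0.3203 0.012 ]]
[[ 0.269  0.963 -0.   ]
 [ 0.963 -0.269 -0.   ]
 [-0.001  0.    -1.   ]]
```

```bash
cat > go.py <<'E'
import sys
from h import *
def go(x,y,z,yaw):
    o=manip.get_obs(); Rt=R.from_quat(o["ee_rot"])
    G=R.from_euler("z",yaw,degrees=True)*R.from_matrix([[1,0,0],[0,-1,0],[0,0,-1]])
    tv=(Rt.inv()*G).as_rotvec(degrees=True); d=Rt.inv().apply(np.array([x,y,z])-o["position"])
    print("t",round(o["clock"],2),"pos",o["position"].round(4),"yaw",np.degrees(np.arctan2(*Rt.as_matrix()[1::-1,0])).round(2),"F",o["ft_force"].round(1),"grip",round(o["grip_width"]*85.4,1),"q",o["joint_pos"].round(2).tolist())
    print("turn",tv.round(2).tolist(),"shift",d.round(4).tolist())
if __name__=="__main__": go(*map(float,sys.argv[1:]))
E
python3 go.py .5826 -.2472 .25 99.67
```

```text
t 0.3 pos [0.1678 0.6019 0.231 ] yaw 74.42 F [-0.1 -0.1 -0.5] grip 85.2 q [-1.32, 0.33, -0.06, 1.46, 0.02, 1.35, -0.09]
turn [-0.01, 0.03, -25.25] shift [-0.7065, 0.6276, -0.0186]
```

Call:
move_arm([
  [0,0,-25.3,-0.706,0.628,-0.02,0.05],
  [0,0,-25.3,-0.706,0.628,-0.02,0.05],
  [0,0,-25.3,-0.706,0.628,-0.02,0.05],
  [0,0,-25.3,-0.706,0.628,-0.02,0.05],
  [0,0,-25.3,-0.706,0.628,-0.02,0.05],
  [0,0,-25.3,-0.706,0.628,-0.02,0.05],
  [0,0,-25.3,-0.706,0.628,-0.02,0.05],
  [0,0,-25.3,-0.706,0.628,-0.02,0.05],
  [0,0,-25.3,-0.706,0.628,-0.02,0.05],
  [0,0,-25.3,-0.706,0.628,-0.02,0.05],
])

```text
clock: 1.3
position: [0.388, 0.1511, 0.2422]
ee_rot: [0.645, 0.765, 0.001, -0.0]
ft_force: [0.7, 1.0, 0.1]
grip_width: 0.586
```

```bash
python3 go.py .5826 -.2472 .25 99.67
```

```text
t 1.3 pos [0.388  0.1511 0.2422] yaw 99.73 F [0.7 1.  0.1] grip 50.1 q [-0.81, -0.17, 0.29, 1.97, 0.05, 1.33, 1.21]
turn [0.04, -0.05, 0.06] shift [-0.4254, 0.1245, -0.0081]
```

Call:
move_arm([
  [0,0,0,-0.425,0.124,-0.008,0.05],
  [0,0,0,-0.425,0.124,-0.008,0.05],
  [0,0,0,-0.425,0.124,-0.008,0.05],
  [0,0,0,-0.425,0.124,-0.008,0.05],
  [0,0,0,-0.425,0.124,-0.008,0.05],
  [0,0,0,-0.425,0.124,-0.008,0.05],
  [0,0,0,-0.425,0.124,-0.008,0.05],
  [0,0,0,-0.425,0.124,-0.008,0.05],
  [0,0,0,-0.425,0.124,-0.008,0.05],
  [0,0,0,-0.425,0.124,-0.008,0.05],
])

```text
clock: 2.3
position: [0.5812, -0.2508, 0.2485]
ee_rot: [0.647, 0.762, -0.002, 0.0]
ft_force: [-1.3, 0.7, -0.5]
grip_width: 0.584
```

```bash
python3 go.py .5826 -.2472 .20 99.67; python3 -c "
from h import *
a=crop('top',360,120,80,80,5,None); b=crop('side',300,230,80,80,5,None)
cv2.imwrite('pics/c.png',np.hstack([a,b]))"
```

```text
t 2.3 pos [ 0.5812 -0.2508  0.2485] yaw 99.37 F [-1.3  0.7 -0.5] grip 49.8 q [-0.24, 0.41, 0.78, 1.45, -0.29, 1.4, 2.28]
turn [-0.19, 0.19, -0.3] shift [0.0035, 0.0021, 0.0484]
```

View pics/c.png

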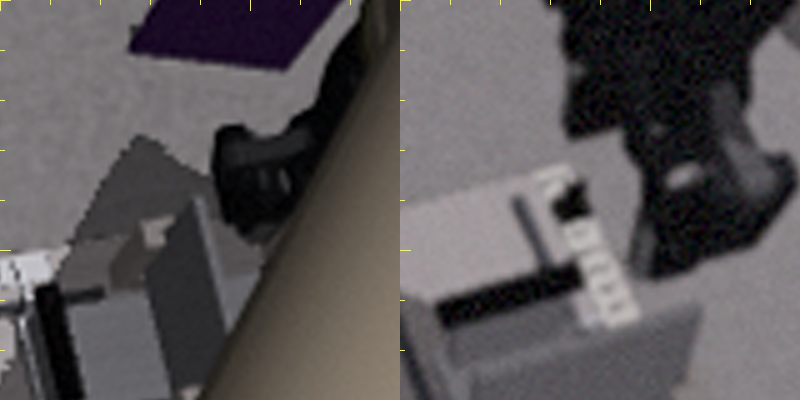

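```bash
sed -i 's/^r=least/if __name__=="__main__":\n  r=least/; ' fit2.py; python3 - <<'E'
s=open('fit2.py').read()
i=s.index('if __name__'); open('pk.py','w').write(s[:i]+'q=np.load("q.npy")\ndef pk(n,P):\n  s=6 if n=="top" else 9\n  return projk(n,np.atleast_2d(np.array(P,float)),q[s],q[s+1:s+3])\n')
E
python3 - <<'E'
from pk import *
o=manip.get_obs(); Rt=R.from_quat(o["ee_rot"])
for n,(u,v,ox) in (("top",(360,120,0)),("side",(300,230,400))):
    for nm,l in (("tcp",(0,0,0)),("x+",(.026,0,-.01)),("x-",(-.026,0,-.01)),("x+y+",(.026,.011,-.01)),("x+y-",(.026,-.011,-.01)),("back x+",(.057,0,-.03)),("back x-",(-.057,0,-.03))):
        p=pk(n,o["position"]+Rt.apply(l))[0]; print(n,nm,((p-[u,v])*5+[ox,0]).round(0))
E
```

```text
top tcp [287. 218.]
top x+ [237. 221.]
top x- [350. 201.]
top x+y+ [231. 197.]
top x+y- [243. 244.]
top back x+ [181. 217.]
top back x- [434. 175.]
side tcp [617. 185.]
side x+ [590. 108.]
side x- [651. 230.]
side x+y+ [620.  99.]
side x+y- [560. 116.]
side back x+ [561.   3.]
side back x- [697. 275.]
```

Call:
move_arm([
  [0,0,-0.3,0.0035,0.002,0.03,0.05],
  [0,0,-0.3,0.0035,0.002,0.06,0.05],
  [0,0,-0.3,0.0035,0.002,0.09,0.05],
  [0,0,-0.3,0.0035,0.002,0.115,0.05],
  [0,0,-0.3,0.0035,0.002,0.135,0.05],
  [0,0,-0.3,0.0035,0.002,0.135,0.05],
])

```text
clock: 3.0
position: [0.5818, -0.2383, 0.1126]
ee_rot: [0.642, 0.767, -0.0, -0.002]
ft_force: [-0.1, 0.8, 0.5]
grip_width: 0.586
```

```bash
python3 go.py .5826 -.2472 .113 99.67; python3 -c "
from h import *
a=crop('top',360,120,80,80,5,None); b=crop('side',300,230,80,80,5,None)
cv2.imwrite('pics/d.png',np.hstack([a,b]))"
```

```text
t 3.0 pos [ 0.5818 -0.2383  0.1126] yaw 100.16 F [-0.1  0.8  0.5] grip 50.0 q [-0.22, 0.51, 0.72, 1.62, -0.36, 1.15, 2.33]
turn [-0.18, -0.17, 0.49] shift [-0.0089, -0.0008, -0.0004]
```

View pics/d.png

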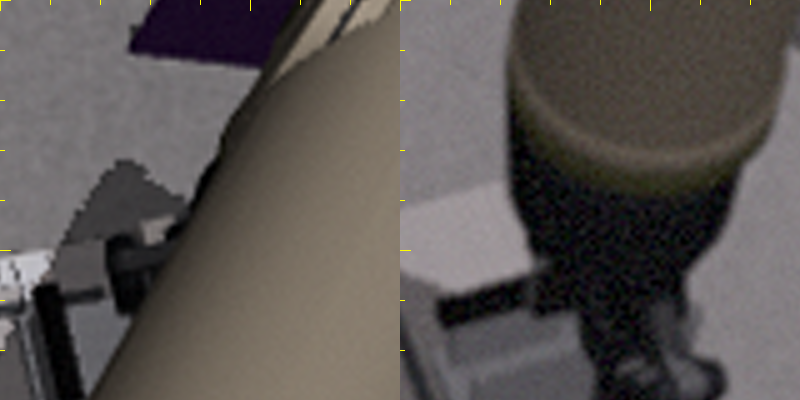

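Call:
move_arm([
  [0,0,0.5,-0.009,-0.001,0,0.05],
  [0,0,0.5,-0.009,-0.001,0,0.05],
  [0,0,0.5,-0.009,-0.001,0,0.05],
])

```text
clock: 3.4
position: [0.5838, -0.2507, 0.1157]
ee_rot: [0.646, 0.763, 0.0, 0.001]
ft_force: [0.3, -0.0, -0.0]
grip_width: 0.587
```

```bash
python3 go.py .5826 -.2472 .113 99.67
```

```text
t 3.4 pos [ 0.5838 -0.2507  0.1157] yaw 99.49 F [ 0.3 -0.  -0. ] grip 50.2 q [-0.2, 0.52, 0.72, 1.6, -0.37, 1.16, 2.34]
turn [0.07, 0.03, -0.18] shift [0.0037, -0.0006, 0.0027]
```

Call:
move_arm([
  [0,0,0,0,0,0.002,0.05],
  [0,0,0,0,0,0.002,0.05],
  [0,0,0,0,0,0.002,0.05],
  [0,0,0,0,0,0.002,0.05],
  [0,0,0,0,0,0.002,0.05],
])

```text
clock: 3.9
position: [0.5835, -0.2501, 0.1128]
ee_rot: [0.646, 0.763, 0.0, -0.0]
ft_force: [-0.7, -0.7, 1.1]
grip_width: 0.584
```

```bash
python3 go.py .5826 -.2472 .113 99.67
```

```text
t 3.9 pos [ 0.5835 -0.2501  0.1128] yaw 99.53 F [-0.7 -0.7  1.1] grip 49.9 q [-0.2, 0.52, 0.72, 1.6, -0.37, 1.15, 2.34]
turn [-0.0, -0.0, -0.14] shift [0.003, -0.0004, -0.0002]
```

Settled. Correct 3 mm and close gently.

Call:
move_arm([
  [0,0,0,0.003,0,0,0.05],
  [0,0,0,0.003,0,0,0.03],
  [0,0,0,0.003,0,0,0.015],
  [0,0,0,0.003,0,0,0.008],
  [0,0,0,0.003,0,0,0.004],
  [0,0,0,0.003,0,0,0.0],
  [0,0,0,0.003,0,0,0.0],
  [0,0,0,0.003,0,0,0.0],
  [0,0,0,0.003,0,0,0.0],
], grip_force=25)

```text
clock: 4.8
position: [0.5829, -0.2444, 0.1128]
ee_rot: [0.645, 0.764, 0.001, -0.002]
ft_force: [-4.6, 8.5, 5.9]
grip_width: 0.066
```

```bash
python3 go.py .5826 -.2472 .113 99.67
```

```text
t 4.8 pos [ 0.5829 -0.2444  0.1128] yaw 99.62 F [-4.6  8.5  5.9] grip 5.6 q [-0.21, 0.52, 0.72, 1.61, -0.37, 1.16, 2.33]
turn [-0.04, -0.27, -0.05] shift [-0.0027, -0.0007, -0.0002]
```

Call:
move_arm([
  [0,0,0,0.003,0,0,0],
  [0,0,0,0.003,0,0,0],
  [0,0,0,0.003,0,0,0],
  [0,0,0,0.003,0,0,0],
], grip_force=60)

```text
clock: 5.2
position: [0.5827, -0.2428, 0.1129]
ee_rot: [0.646, 0.764, 0.001, -0.001]
ft_force: [-2.1, 7.0, 4.4]
grip_width: 0.047
```

```bash
python3 go.py .5826 -.2472 .113 99.67
```

```text
t 5.2 pos [ 0.5827 -0.2428  0.1129] yaw 99.59 F [-2.1  7.   4.4] grip 4.0 q [-0.21, 0.52, 0.72, 1.61, -0.37, 1.15, 2.33]
turn [0.01, -0.12, -0.08] shift [-0.0043, -0.0009, -0.0001]
```

Call:
move_arm([
  [0,0,0,0.003,0,0,0],
  [0,0,0,0.003,0,0,0],
  [0,0,0,0.003,0,0,0],
  [0,0,0,0.003,0,-0.01,0],
  [0,0,0,0.003,0,-0.02,0],
  [0,0,0,0.003,0,-0.02,0],
])

```text
clock: 5.8
position: [0.5828, -0.242, 0.1348]
ee_rot: [0.646, 0.763, 0.0, 0.001]
ft_force: [-1.1, -0.0, -0.4]
grip_width: 0.049
```

```bash
python3 go.py .5826 -.2472 .113 99.67
```

```text
t 5.8 pos [ 0.5828 -0.242   0.1348] yaw 99.5 F [-1.1 -0.  -0.4] grip 4.2 q [-0.23, 0.49, 0.73, 1.6, -0.35, 1.18, 2.31]
turn [0.13, 0.07, -0.17] shift [-0.0051, -0.0011, 0.0218]
```

Call:
move_arm([
  [0,0,0,0,0,-0.015,0],
  [0,0,0,0,0,-0.03,0],
  [0,0,0,0,0,-0.045,0],
  [0,0,0,0,0,-0.065,0],
  [0,0,0,0,0,-0.085,0],
  [0,0,0,0,0,-0.105,0],
  [0,0,0,0,0,-0.115,0],
  [0,0,0,0,0,-0.115,0],
  [0,0,0,0,0,-0.115,0],
  [0,0,0,0,0,-0.115,0],
])

```text
clock: 6.8
position: [0.5817, -0.2409, 0.2468]
ee_rot: [0.646, 0.763, -0.0, -0.001]
ft_force: [-0.1, -0.1, -1.2]
grip_width: 0.049
```

```bash
python3 go.py .4542 .3203 .25 99.95; python3 -c "
from h import *
a=crop('top',330,110,160,100,5,'pics/e.png'); cv2.imwrite('pics/e2.png',crop('side',270,190,150,120,5,None)) "
```

```text
t 6.8 pos [ 0.5817 -0.2409  0.2468] yaw 99.53 F [-0.1 -0.1 -1.2] grip 4.2 q [-0.25, 0.41, 0.77, 1.46, -0.28, 1.39, 2.27]
turn [-0.08, -0.05, -0.42] shift [0.5746, -0.0328, -0.0027]
```

View pics/e2.png

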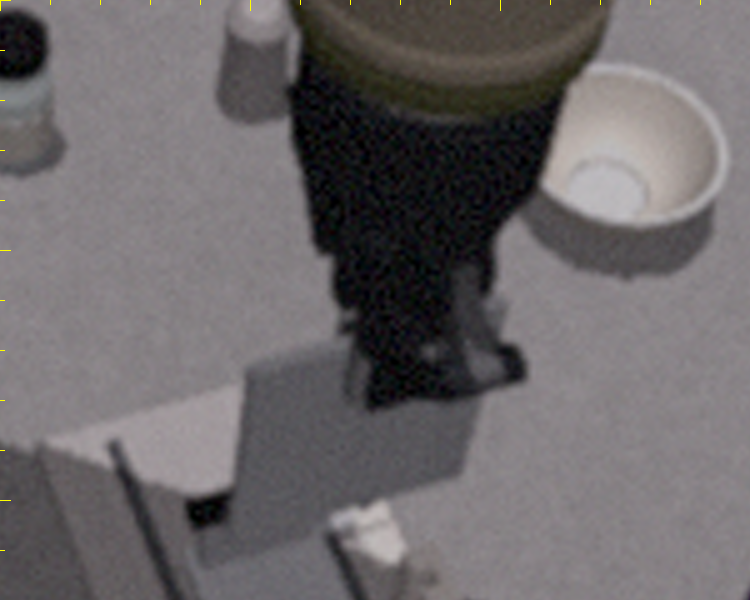

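```bash
cat > pl.py <<'E'
from pk import *
# estimate plate centre xy & yaw given side corners; z known from tcp
def plate(cs,n="side"):
    o=manip.get_obs(); zb=o["position"][2]-.1128+.034
    f=lambda s:np.concatenate([pk(n,pts(s,np.array([P]))+[0,0,zb])[0]-uv for P,uv in cs])
    r=least_squares(f,[o["position"][0],o["position"][1],-1.4]); return r.x,f(r.x)
if __name__=="__main__":
    g=lambda x,y:np.array((270+x/5,190+y/5))
    s,e=plate([((0,-.045,.11),g(245,370)),((0,-.045,0),g(200,565)),((0,.045,0),g(462,475)),((0,.045,.11),g(503,298))])
    print(s,np.degrees(s[2]),e.round(1)); o=manip.get_obs(); print(o["position"],R.from_euler("z",-s[2]).apply([*(s[:2]-o["position"][:2]),0]))
E
python3 pl.py
```

```text
[ 0.57924083 -0.24840694 -1.41033757] -80.80639024109871 [-0.3  2.   4.4 -3.8 -2.7  0.3 -1.4  1.7]
[ 0.58174333 -0.24100088  0.24695315] [ 0.00691109 -0.00365362  0.        ]
```

Call:
move_arm([
  [0,0,-0.3,0.03,-0.002,0,0],
  [0,0,-0.3,0.07,-0.004,0,0],
  [0,0,-0.3,0.11,-0.006,0,0],
  [0,0,-0.3,0.15,-0.01,0,0],
  [0,0,-0.3,0.19,-0.012,0,0],
  [0,0,-0.3,0.23,-0.014,0,0],
  [0,0,-0.3,0.27,-0.016,0,0],
  [0,0,-0.3,0.31,-0.018,0,0],
  [0,0,-0.3,0.35,-0.02,0,0],
  [0,0,-0.3,0.39,-0.022,0,0],
])

```text
clock: 7.9
position: [0.495, 0.1412, 0.2476]
ee_rot: [0.644, 0.765, -0.0, -0.0]
ft_force: [1.3, -0.2, -1.0]
grip_width: 0.047
```

```bash
python3 go.py .4542 .3203 .25 99.8
```

```text
t 7.9 pos [0.495  0.1412 0.2476] yaw 99.82 F [ 1.3 -0.2 -1. ] grip 4.0 q [-0.89, 0.07, 0.55, 1.75, -0.04, 1.33, 1.41]
turn [-0.01, -0.01, 0.02] shift [0.1834, -0.0096, -0.0023]
```

Call:
move_arm([
  [0,0,0,0.04,-0.002,0,0],
  [0,0,0,0.08,-0.004,0,0],
  [0,0,0,0.12,-0.006,0,0],
  [0,0,0,0.15,-0.008,0.02,0],
  [0,0,0,0.17,-0.01,0.04,0],
  [0,0,0,0.18,-0.01,0.06,0],
  [0,0,0,0.18,-0.01,0.075,0],
  [0,0,0,0.18,-0.01,0.075,0],
  [0,0,0,0.18,-0.01,0.075,0],
  [0,0,0,0.18,-0.01,0.075,0],
])

```text
clock: 8.9
position: [0.4558, 0.3153, 0.1739]
ee_rot: [0.644, 0.765, 0.001, 0.0]
ft_force: [-0.3, 1.2, -1.2]
grip_width: 0.05
```

```bash
python3 go.py .4542 .3203 .16 99.8; python3 -c "
from h import *
a=crop('top',145,180,100,100,4,None); b=crop('side',205,80,100,100,4,None)
cv2.imwrite('pics/f.png',np.hstack([a,b]))"
```

```text
t 8.9 pos [0.4558 0.3153 0.1739] yaw 99.79 F [-0.3  1.2 -1.2] grip 4.3 q [-1.05, 0.22, 0.42, 1.75, -0.1, 1.19, 1.13]
turn [0.07, -0.05, -0.01] shift [0.0052, -0.0008, 0.0139]
```

View pics/f.png

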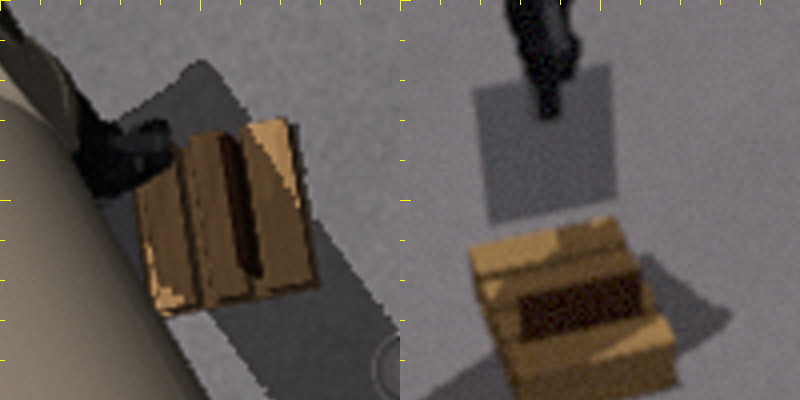

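```bash
python3 - <<'E'
from pl import *
g=lambda x,y:np.array((205+(x-400)/4-.0,80+y/4))
o=manip.get_obs(); print(o["position"])
s,e=plate([((0,-.045,.11),g(472,88)),((0,-.045,0),g(490,223)),((0,.045,0),g(616,198)),((0,.045,.11),g(610,64))]); print("plate",s,np.degrees(s[2]),e.round(1))
s2,e2=plate([((0,-.045,0),g(490,223)),((0,.045,0),g(616,198))]); print("plate bottom only",s2,np.degrees(s2[2]),e2.round(1))
KR=[((-.07,-.055,.045),g(470,246)),((-.07,.055,.045),g(613,217)),((.07,.055,.045),g(675,319)),((-.0285,-.055,.045),g(480,278)),((-.0285,.055,.045),g(628,248))]
for sel in (K[4:],[("side",*k) for k in KR]):
    f=lambda q:np.concatenate([pk("side",pts(q,np.array([k[1]])))[0]-k[2] for k in sel])
    r=least_squares(f,[.46,.28,-1.4]); t=r.x; print("rack",t,np.degrees(t[2]),f(t).round(1)); print(" slot_end",pts(t,np.array([(-.034,0,.012)])), "mid",t[:2])
E
```

```text
[0.45572106 0.31545425 0.17383368]
plate [ 0.45501456  0.32140854 -1.44330734] -82.69541896886905 [ 0.7  0.7 -0.4 -0.8 -0.2 -0.6 -0.1  0.8]
plate bottom only [ 0.45560535  0.31824889 -1.42938436] -81.89769135114634 [-0.1  0.   0.1 -0. ]
rack [ 0.46004227  0.28686892 -1.40362818] -80.42197099055055 [-0.2 -0.4 -0.1 -0.2  0.1  0.3  0.1  0.2]
 slot_end [[0.45438499 0.32039496 0.012     ]] mid [0.46004227 0.28686892]
rack [ 0.46106837  0.29440036 -1.35901754] -77.86596914407299 [-0.8 -0.3 -0.5 -2.1  0.4  2.8  0.5  0.5  0.3 -1.3]
 slot_end [[0.4539216  0.32764075 0.012     ]] mid [0.46106837 0.29440036]
```

Call:
move_arm([
  [0,0,0,0.001,-0.001,0.015,0],
  [0,0,0,0.001,-0.001,0.03,0],
  [0,0,0,0.001,-0.001,0.042,0],
  [0,0,0,0.001,-0.001,0.046,0],
  [0,0,0,0.001,-0.001,0.05,0],
  [0,0,0,0.001,-0.001,0.053,0],
  [0,0,0,0.001,-0.001,0.056,0],
  [0,0,0,0.001,-0.001,0.056,0],
  [0,0,0,0.001,-0.001,0.056,0],
])

```text
clock: 9.9
position: [0.4556, 0.3182, 0.1233]
ee_rot: [0.644, 0.765, 0.003, -0.001]
ft_force: [-16.9, -9.4, 50.4]
grip_width: 0.046
```

```bash
python3 go.py .4542 .3163 .118 99.8; python3 -c "
from h import *
a=crop('top',145,180,100,100,4,None,8); b=crop('side',205,80,100,100,4,None,8)
cv2.imwrite('pics/g.png',np.hstack([a,b]))"
```

```text
t 9.9 pos [0.4556 0.3182 0.1233] yaw 99.84 F [-16.9  -9.4  50.4] grip 3.9 q [-1.04, 0.27, 0.41, 1.8, -0.12, 1.08, 1.15]
turn [0.23, -0.31, 0.03] shift [-0.0016, -0.0017, 0.0053]
```

Call:
move_arm([
  [0,0,0,0,0,-0.01,0],
  [0,0,0,0,0,-0.01,0],
  [0,0,0,0,0,-0.01,0],
  [0,0,0,0,0,-0.01,0],
])

```text
clock: 11.1
position: [0.4538, 0.316, 0.1262]
ee_rot: [0.644, 0.765, -0.0, -0.0]
ft_force: [-0.3, -0.4, -1.4]
grip_width: 0.047
```

```bash
python3 go.py .4542 .3163 .13 99.8
```

```text
t 11.1 pos [0.4538 0.316  0.1262] yaw 99.83 F [-0.3 -0.4 -1.4] grip 4.0 q [-1.04, 0.27, 0.41, 1.8, -0.12, 1.1, 1.15]
turn [-0.04, 0.03, 0.03] shift [0.0002, 0.0004, -0.0038]
```

View pics/g.png

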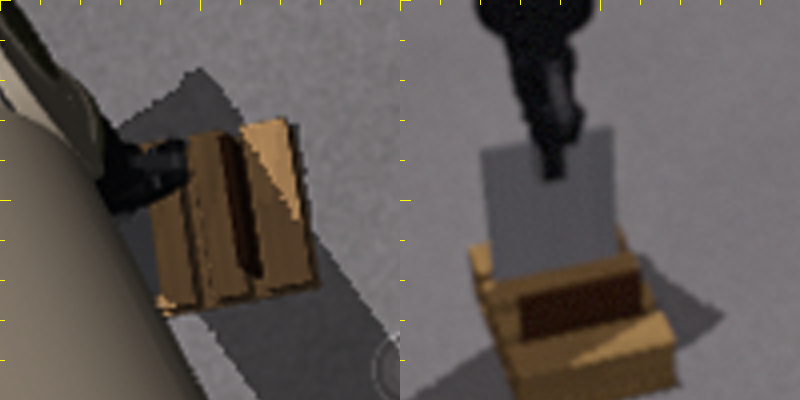

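```bash
cat > ed.py <<'E'
from h import *
im=cv2.imread("pics/g.png")[:,400:].astype(float)   # crop px: native=(205+x/4, 80+y/4), centre-shift 1.5/4
s0=cv2.imread("pics/side0.png").astype(float)        # native u=(x+.5)/1.42857-.5
# remap side0 to crop grid
X,Y=np.meshgrid(np.arange(400),np.arange(400)); un=205+(X-1.5)/4; vn=80+(Y-1.5)/4
r=cv2.remap(s0.astype(np.float32),((un+.5)/.7-.5).astype(np.float32),((vn+.5)/.7-.5).astype(np.float32),cv2.INTER_CUBIC)
sat=lambda a:cv2.GaussianBlur(a[:,:,2]-a[:,:,0],(0,0),1.5)
gs,gr=sat(im),cv2.GaussianBlur(r.sum(2),(0,0),1.5)
A=[];B=[]
for x in range(105,206,4):
    ye=int(280-(x-95)*.192); c=gs[ye-12:ye+10,x]; d=np.diff(c); k=np.clip(d,0,None); 
    k[:max(0,d.argmax()-4)]=0; k[d.argmax()+5:]=0; A.append((x,ye-12+.5+(k*np.arange(len(k))).sum()/k.sum()))
for x in range(95,216,4):
    ye=int(282.7-(x-81.5)*.2286); c=gr[ye-8:ye+9,x]; w=np.clip(np.percentile(c,60)-c,0,None); B.append((x,ye-8+(w*np.arange(len(w))).sum()/w.sum()))
for n,L in (("plate",A),("slot",B)):
    L=np.array(L); p=np.polyfit(L[:,0],L[:,1],1); res=L[:,1]-np.polyval(p,L[:,0]); g=abs(res)<2.0; p=np.polyfit(L[g,0],L[g,1],1)
    print(n,p,"at100",np.polyval(p,100),"at210",np.polyval(p,210),"res",res.round(1).tolist())
E
python3 ed.py
```

```text
plate [-2.16652427e-01  3.02490073e+02] at100 280.8248305537428 at210 256.9930635919419 res [-0.2, -0.2, 0.3, 0.3, 0.2, 0.2, 0.0, -0.0, -0.3, -0.3, -0.6, -0.4, 0.3, 0.0, -0.0, -0.0, 0.6, -0.2, 0.4, 1.0, 0.2, -0.0, -0.1, -0.1, -0.4, -0.4]
slot [-2.27756104e-01  2.97007941e+02] at100 274.2323307721259 at210 249.17915935559333 res [-0.1, 0.4, 0.2, -0.5, -0.7, 0.2, 0.4, -0.1, -0.3, -0.1, 0.3, 0.3, -0.1, -0.3, 0.2, 0.5, 0.3, 0.0, -0.1, 0.3, 0.2, -0.2, -0.1, -0.1, -0.2, -0.0, -0.4, -0.3, 0.3, 0.3, -0.1]
```

Call:
move_arm([
  [0,0,-0.6,0,0,-0.005,0],
  [0,0,-0.6,0.0065,0.005,-0.005,0],
  [0,0,-0.6,0.0065,0.005,-0.005,0],
  [0,0,-0.6,0.0065,0.005,-0.005,0],
  [0,0,-0.6,0.0065,0.005,-0.002,0],
  [0,0,-0.6,0.0065,0.005,0.002,0],
  [0,0,-0.6,0.0065,0.005,0.006,0],
  [0,0,-0.6,0.0065,0.005,0.008,0],
  [0,0,-0.6,0.0065,0.005,0.008,0],
])

```text
clock: 12.0
position: [0.4577, 0.3233, 0.1184]
ee_rot: [0.64, 0.768, -0.0, -0.0]
ft_force: [-0.6, 0.0, -0.9]
grip_width: 0.05
```

```bash
python3 go.py .458 .323 .118 100.4
```

```text
t 12.0 pos [0.4577 0.3233 0.1184] yaw 100.42 F [-0.6  0.  -0.9] grip 4.3 q [-1.04, 0.29, 0.4, 1.79, -0.13, 1.09, 1.16]
turn [-0.04, 0.02, 0.02] shift [-0.0003, 0.0003, 0.0004]
```

Call:
move_arm([
  [0,0,0,0,0,0.005,0],
  [0,0,0,0,0,0.01,0],
  [0,0,0,0,0,0.015,0],
  [0,0,0,0,0,0.02,0],
  [0,0,0,0,0,0.024,0],
  [0,0,0,0,0,0.027,0],
  [0,0,0,0,0,0.028,0],
  [0,0,0,0,0,0.028,0],
  [0,0,0,0,0,0.028,0],
])

```text
clock: 12.9
position: [0.458, 0.3235, 0.091]
ee_rot: [0.64, 0.768, 0.0, 0.0]
ft_force: [0.1, 0.2, -1.1]
grip_width: 0.053
```

```bash
python3 go.py .458 .323 .0903 100.4
```

```text
t 12.9 pos [0.458  0.3235 0.091 ] yaw 100.43 F [ 0.1  0.2 -1.1] grip 4.5 q [-1.03, 0.33, 0.4, 1.81, -0.14, 1.03, 1.17]
turn [0.02, -0.01, 0.03] shift [-0.0005, -0.0001, 0.0007]
```

Call:
move_arm([
  [0,0,0,0,0,0.001,0],
  [0,0,0,0,0,0.002,0],
  [0,0,0,0,0,0.002,0],
  [0,0,0,0,0,0.002,0],
])

```text
clock: 13.3
position: [0.4582, 0.3239, 0.0907]
ee_rot: [0.64, 0.768, 0.001, -0.0]
ft_force: [-5.9, -4.4, 17.4]
grip_width: 0.044
```

```bash
python3 go.py .458 .323 .0903 100.4
```

```text
t 13.3 pos [0.4582 0.3239 0.0907] yaw 100.43 F [-5.9 -4.4 17.4] grip 3.8 q [-1.03, 0.33, 0.4, 1.81, -0.15, 1.03, 1.17]
turn [0.04, -0.08, 0.03] shift [-0.0009, -0.0003, 0.0004]
```

On the floor. I'll ease the push, then open slowly.

Call:
move_arm([
  [0,0,0,0,0,-0.002,0],
  [0,0,0,0,0,-0.002,0],
  [0,0,0,0,0,-0.002,0.008],
  [0,0,0,0,0,-0.002,0.015],
  [0,0,0,0,0,-0.002,0.025],
  [0,0,0,0,0,-0.002,0.035],
  [0,0,0,0,0,-0.002,0.035],
  [0,0,0,0,0,-0.002,0.035],
])

```text
clock: 14.1
position: [0.4579, 0.3235, 0.0909]
ee_rot: [0.64, 0.768, 0.0, -0.0]
ft_force: [-1.1, -0.3, 0.4]
grip_width: 0.409
```

Call:
move_arm([
  [0,0,0,0,0,-0.015,0.035],
  [0,0,0,0,0,-0.03,0.035],
  [0,0,0,0,0,-0.06,0.035],
  [0,0,0,0,0,-0.1,0.035],
  [0,0,0,0,0,-0.14,0.035],
  [0,0,0,0,0,-0.15,0.035],
  [0,0,0,0,0,-0.15,0.035],
])

```text
clock: 14.8
position: [0.4588, 0.3241, 0.2439]
ee_rot: [0.64, 0.768, 0.002, 0.0]
ft_force: [-0.0, -0.3, -0.8]
grip_width: 0.414
```

```bash
python3 go.py .571 -.178 .24 99.5
```

```text
t 14.8 pos [0.4588 0.3241 0.2439] yaw 100.42 F [-0.  -0.3 -0.8] grip 35.3 q [-1.06, 0.18, 0.42, 1.64, -0.08, 1.33, 1.12]
turn [0.23, -0.18, 0.92] shift [-0.5141, 0.0195, 0.0024]
```

Call:
move_arm([
  [0,0,0.9,-0.04,0.001,0,0.04],
  [0,0,0.9,-0.09,0.003,0,0.04],
  [0,0,0.9,-0.14,0.005,0,0.04],
  [0,0,0.9,-0.19,0.007,0,0.04],
  [0,0,0.9,-0.24,0.009,0,0.04],
  [0,0,0.9,-0.29,0.011,0,0.04],
  [0,0,0.9,-0.34,0.013,0,0.04],
  [0,0,0.9,-0.39,0.015,0,0.04],
  [0,0,0.9,-0.44,0.017,0,0.04],
  [0,0,0.9,-0.49,0.019,0,0.04],
])

```text
clock: 15.8
position: [0.5648, -0.1563, 0.2399]
ee_rot: [0.646, 0.764, -0.0, -0.001]
ft_force: [1.0, 0.0, 1.0]
grip_width: 0.467
```

Call:
move_arm([
  [0,0,0,0,0,0,0.04],
  [0,0,0,0,0,0,0.04],
  [0,0,0,0,0,0,0.04],
])

```text
clock: 16.1
position: [0.5649, -0.1535, 0.24]
ee_rot: [0.646, 0.764, -0.0, -0.001]
ft_force: [0.6, 0.5, -0.4]
grip_width: 0.468
```

```bash
python3 go.py .570 -.178 .14 99.5
```

```text
t 16.1 pos [ 0.5649 -0.1535  0.24  ] yaw 99.59 F [ 0.6  0.5 -0.4] grip 40.0 q [-0.45, 0.29, 0.78, 1.59, -0.21, 1.35, 2.1]
turn [-0.07, -0.05, 0.09] shift [-0.0251, 0.0011, 0.0999]
```

Call:
move_arm([
  [0,0,0,-0.012,0.001,0.03,0.045],
  [0,0,0,-0.025,0.001,0.06,0.045],
  [0,0,0,-0.025,0.001,0.09,0.045],
  [0,0,0,-0.025,0.001,0.12,0.045],
  [0,0,0,-0.025,0.001,0.14,0.045],
  [0,0,0,-0.025,0.001,0.14,0.045],
  [0,0,0,-0.025,0.001,0.14,0.045],
  [0,0,0,-0.025,0.001,0.14,0.045],
])

```text
clock: 16.9
position: [0.5712, -0.1787, 0.1023]
ee_rot: [0.646, 0.764, 0.001, 0.001]
ft_force: [0.3, 0.3, 0.8]
grip_width: 0.523
```

```bash
python3 go.py .570 -.178 .053 99.5
```

```text
t 16.9 pos [ 0.5712 -0.1787  0.1023] yaw 99.59 F [0.3 0.3 0.8] grip 44.7 q [-0.35, 0.45, 0.73, 1.72, -0.34, 1.1, 2.23]
turn [0.12, 0.01, 0.09] shift [0.0009, -0.0012, 0.0493]
```

Call:
move_arm([
  [0,0,0,0.001,-0.001,0.012,0.045],
  [0,0,0,0.001,-0.001,0.024,0.045],
  [0,0,0,0.001,-0.001,0.036,0.045],
  [0,0,0,0.001,-0.001,0.048,0.045],
  [0,0,0,0.001,-0.001,0.048,0.045],
  [0,0,0,0.001,-0.001,0.048,0.045],
], grip_force=25)

```text
clock: 17.5
position: [0.569, -0.1785, 0.0525]
ee_rot: [0.646, 0.763, -0.0, -0.0]
ft_force: [0.6, -0.0, 0.5]
grip_width: 0.525
```

Call:
move_arm([
  [0,0,0,0,0,0,0.03],
  [0,0,0,0,0,0,0.02],
  [0,0,0,0,0,0,0.012],
  [0,0,0,0,0,0,0.005],
  [0,0,0,0,0,0,0.0],
  [0,0,0,0,0,0,0.0],
  [0,0,0,0,0,0,0.0],
])

```text
clock: 18.2
position: [0.5693, -0.177, 0.0534]
ee_rot: [0.646, 0.764, 0.001, -0.001]
ft_force: [-3.2, 4.4, 5.3]
grip_width: 0.153
```

```bash
python3 go.py .570 -.178 .053 99.5
```

```text
t 18.2 pos [ 0.5693 -0.177   0.0534] yaw 99.58 F [-3.2  4.4  5.3] grip 13.0 q [-0.32, 0.51, 0.7, 1.76, -0.38, 1.01, 2.26]
turn [0.02, -0.12, 0.08] shift [-0.0011, 0.0005, 0.0004]
```

```bash
python3 - <<'E'
from pk import *
T2=lambda x,y:(325+(x-2)/5,140+(y-2)/5); S2=lambda x,y:(270+(x-2)/5,250+(y-2)/5)
for n,uv in (("top",T2(81,186)),("side",S2(322,101))):
  for z in (.024,.036):
    f=lambda s:pk(n,pts(q[:3],np.array([[s[0],s[1],z]])))[0]-uv
    r=least_squares(f,[-.18,.058]); print(n,z,r.x.round(4))
# where are things in crop px for eyeball
for n in("top","side"):
  for l in ((-.135,.058,.028),(-.185,.0585,.036),(-.185,.0585,.012)): print(n,l,pk(n,pts(q[:3],np.array([l])))[0].round(1))
E
```

```text
top 0.024 [-0.2023  0.06  ]
top 0.036 [-0.2046  0.0568]
side 0.024 [-0.1985  0.0575]
side 0.036 [-0.1917  0.0534]
top (-0.135, 0.058, 0.028) [365.1 172.9]
top (-0.185, 0.0585, 0.036) [347.7 175. ]
top (-0.185, 0.0585, 0.012) [346.4 177.5]
side (-0.135, 0.058, 0.028) [345.1 291.4]
side (-0.185, 0.0585, 0.036) [337.2 271.5]
side (-0.185, 0.0585, 0.012) [336.1 277.2]
```

Call:
move_arm([
  [0,0,0,0,0,0,0],
  [0,0,0,0,0,0,0],
  [0,0,0,0,0,0,0],
  [0,0,0,0.005,0,0,0],
  [0,0,0,0.01,0,0,0],
  [0,0,0,0.015,0,0,0],
  [0,0,0,0.02,0,0,0],
  [0,0,0,0.025,0,0,0],
  [0,0,0,0.03,0,0,0],
  [0,0,0,0.03,0,0,0],
], grip_force=80)

```text
clock: 19.2
position: [0.5646, -0.1493, 0.0536]
ee_rot: [0.646, 0.763, -0.0, 0.001]
ft_force: [1.2, -6.0, 4.4]
grip_width: 0.136
```

```bash
python3 go.py .570 -.178 .053 99.5; python3 -c "
from h import *
a=crop('top',310,150,60,60,6,None,6); b=crop('side',300,220,70,60,6,None,6)
cv2.imwrite('pics/i.png',np.hstack([a,b]))"
```

```text
t 19.2 pos [ 0.5646 -0.1493  0.0536] yaw 99.51 F [ 1.2 -6.   4.4] grip 11.6 q [-0.38, 0.48, 0.7, 1.79, -0.37, 1.0, 2.2]
turn [0.07, 0.1, 0.01] shift [-0.0292, 0.0006, 0.0006]
```

View pics/i.png

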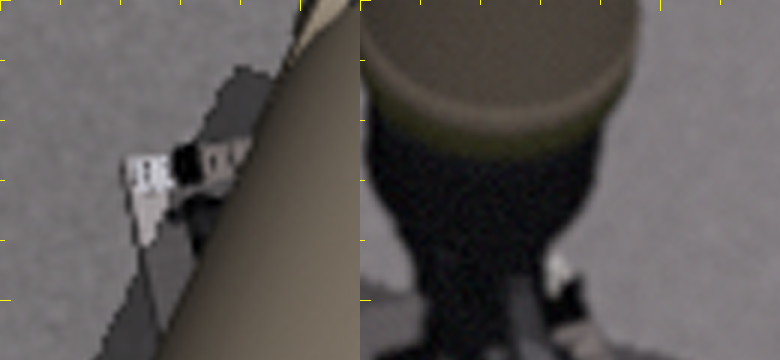

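Call:
move_arm([
  [0,0,0,0.003,0,0,0],
  [-4,0,0,0.006,0.0013,0,0],
  [-8,0,0,0.009,0.0026,0,0],
  [-12,0,0,0.012,0.004,-0.0005,0],
  [-16,0,0,0.015,0.005,-0.001,0],
  [-20,0,0,0.018,0.0065,-0.001,0],
  [-25,0,0,0.021,0.008,-0.002,0],
  [-25,0,0,0.023,0.008,-0.002,0],
  [-25,0,0,0.023,0.008,-0.002,0],
  [-25,0,0,0.023,0.008,-0.002,0],
], grip_force=25)

```text
clock: 20.8
position: [0.5694, -0.1276, 0.0568]
ee_rot: [0.631, 0.744, 0.165, 0.142]
ft_force: [-6.6, -10.3, 15.9]
grip_width: 0.133
```

```bash
cat > bar.py <<'E'
from h import *
o=manip.get_obs(); Rt=R.from_quat(o["ee_rot"]); b=o["position"]+Rt.apply([0,0,-.019])
n=np.array([-.168,.9858,0]); print("t",o["clock"],"bar",b.round(4),"pull mm",(1e3*(b-[.5693,-.177,.0724])@n).round(1),"F along -x",(-(o["ft_force"]@n)).round(1),o["ft_force"].round(1),"rotvec",Rt.as_rotvec(degrees=True).round(1),"q",o["joint_pos"].round(2).tolist(),"grip",o["grip_width"].round(3))
E
python3 bar.py; python3 -c "
from h import *
a=crop('top',310,150,60,60,6,None,6); b=crop('side',300,220,70,60,6,None,6)
cv2.imwrite('pics/j.png',np.hstack([a,b]))
print(a[90:260:8,100:300:8].sum(2)//8)"
```

```text
[[43 44 44 45 45 44 45 44 46 45 44 44 44 43 44 45 46 45 45 45 45 46 46 46
  46]
 [44 44 43 44 45 45 46 45 46 46 45 44 44 43 44 45 45 45 46 45 45 45 46 45
  45]
 [45 45 43 44 45 43 43 43 44 45 44 45 46 45 43 43 45 44 45 47 45 44 45 47
  46]
 [45 44 45 45 44 42 42 43 43 43 44 44 46 46 43 44 44 44 45 45 45 44 45 47
  47]
 [45 43 44 46 45 43 43 42 44 43 43 43 44 45 45 45 44 44 46 44 44 46 44 43
  45]
 [44 45 44 45 45 44 44 44 44 44 45 46 46 45 45 43 44 45 43 42 42 44 42 36
  48]
 [43 43 43 45 45 44 44 45 44 44 47 50 46 45 36 38 46 53 56 59 57 67 71 68
  64]
 [43 43 44 45 44 42 42 44 44 39 22  3 27 60 65 68 47 71 73 71 73 66 64 73
  65]
 [42 45 45 43 48 49 50 50 53 21  0  1 17 66 63 75 57 72 73 45 71 68 49 72
  61]
 [43 45 44 39 62 69 48 75 64 20  1  0 13 65 36 78 54 60 75 48 71 73 66 73
  72]
 [45 45 43 28 56 72 54 75 72 19  1  1  4 58 45 77 72 44 77 71 72 57 52 42
  42]
 [44 44 42 32 47 71 49 75 73 39  8  6  7 39 69 67 65 44 48 30 47 60 60 62
  62]
 [45 43 42 32 46 73 65 68 66 57 36 46 47 55 55 40 62  9  4  0 18 69 56 47
  43]
 [44 43 45 36 44 62 50 55 59 59 60 61 61 61 58 32 52  3  3  
[... 689 characters left out ...]
ast):
  File "bar.py", line 3, in <module>
    n=np.array([-.168,.9858,0]); print("t",o["clock"],"bar",b.round(4),"pull mm",(1e3*(b-[.5693,-.177,.0724])@n).round(1),"F along -x",(-(o["ft_force"]@n)).round(1),o["ft_force"].round(1),"rotvec",Rt.as_rotvec(degrees=True).round(1),"q",o["joint_pos"].round(2).tolist(),"grip",o["grip_width"].round(3))
                                                                                                                                                                                                                                                                                     ^^^^^^^^^^^^^^^^^^^^^
AttributeError: 'float' object has no attribute 'round'
```

```bash
sed -i 's/o\["grip_width"\].round(3)/o["grip_width"]/' bar.py; python3 bar.py; cat > meas.py <<'E'
from pk import *
def solve(n,uv,z):
    f=lambda s:pk(n,pts(q[:3],np.array([[s[0],s[1],z]])))[0]-uv
    return least_squares(f,[-.18,.05]).x
if __name__=="__main__":
    a=cv2.imread("pics/j.png"); 
    for nm,n,ox,u0,v0,box,z in (("rider","top",0,310,150,(135,186,160,212),.029),("bar","top",0,310,150,(187,222,228,280),.075)):
        y0,y1,x0,x1=box; g=(a[y0:y1,ox+x0:ox+x1].sum(2)/3<35); g=g.astype(float)
        ys,xs=np.nonzero(g); c=np.array((u0+(x0+xs.mean()-2.5)/6, v0+(y0+ys.mean()-2.5)/6)); print(nm,n,"px",xs.min()+x0,xs.max()+x0,ys.min()+y0,ys.max()+y0,c.round(2),solve(n,c,z).round(4))
    s=a[:,360:].sum(2)//8; print(s[230:360:7,140:300:7])
E
python3 meas.py
```

```text
t 21.4 bar [ 0.5614 -0.129   0.074 ] pull mm 48.6 F along -x 8.7 [ -6.8 -10.   14.8] rotvec [104.4 123.   27.3] q [-0.3, 0.21, 0.58, 2.14, -0.64, 0.49, 2.51] grip 0.13270938276332386
rider top px 174 199 145 182 [340.56 176.97] [-0.2039  0.0583]
bar top px 235 268 187 221 [351.25 183.64] [-0.1891  0.0233]
[[45 45 46 45 45 45 45 45 45 45 45 45 45 45 44 44 45 46 46 46 46 45 45]
 [46 46 45 45 45 44 45 45 44 44 45 46 45 44 44 44 45 45 47 46 45 44 44]
 [46 46 46 45 45 45 45 45 44 44 44 45 45 45 46 46 45 46 46 46 45 45 45]
 [46 45 46 45 45 45 44 45 47 46 44 45 44 44 46 46 46 46 46 45 45 45 45]
 [40 38 35 37 45 49 51 55 56 51 45 46 45 45 46 46 46 46 45 45 44 46 46]
 [23 18 17 28 50 60 61 62 60 55 48 45 46 46 46 46 46 46 45 45 45 46 46]
 [ 8  4  6 21 48 60 58 57 54 55 47 38 40 46 47 46 46 46 46 46 46 46 46]
 [ 7  8  6 11 32 52 59 60 50 39 30 21 33 46 47 46 46 45 45 45 46 46 46]
 [ 6  4  3  9 32 57 65 60 44 17  5 10 30 45 46 45 45 44 44 44 45 46 46]
 [ 4  7 13 25 43 60 59 45 29  6  0 10 31 46 46 46 45 44 44 44 45 46 46]
 [13 21 34 47 53 56 43 21 11  3  2  7 26 44 47 46 45 45 45 45 45 46 46]
 [24 29 40 53 56 53 31  5  2  4  4  3 17 37 46 46 45 46 45 45 46 46 47]
 [29 30 36 50 56 53 34 10  2  4  1  1 12 33 45 45 45 45 44 44 46 46 47]
 [29 28 29 42 54 55 48 32 13 10 23 31 36 45 49 46 46 45 45 45 45 45 46]
 [28 27 27 39 53 59 58 49 39 41 51 59 60 59 53 46 46 46 46 45 45 47 46]
 [30 31 31 38 51 57 53 49 55 60 59 59 60 63 57 49 47 47 46 45 46 47 47]
 [31 34 34 34 40 46 45 45 54 61 57 57 63 65 60 50 45 46 46 46 47 47 46]
 [31 35 33 26 26 35 41 45 52 62 64 64 65 65 62 53 46 45 46 46 46 46 46]
 [39 40 36 25 17 25 38 49 53 58 63 63 58 57 57 53 48 45 46 46 46 45 45]]
```

Call:
move_arm([
  [0,0,0,0.003,0.0008,-0.002,0],
  [0,0,0,0.006,0.0008,-0.002,0],
  [0,0,0,0.009,0.0008,-0.002,0],
  [0,0,0,0.009,0.0008,-0.002,0],
  [0,0,0,0.009,0.0008,-0.002,0],
  [0,0,0,0.009,0.0008,-0.002,0],
])

```text
clock: 22.0
position: [0.5674, -0.1172, 0.057]
ee_rot: [0.631, 0.745, 0.165, 0.141]
ft_force: [13.9, -8.9, -14.2]
grip_width: 0.137
```

```bash
python3 bar.py; python3 -c "
from h import *
a=crop('top',328,162,38,50,10,None,10); b=crop('side',318,255,38,50,10,None,10)
cv2.imwrite('pics/k.png',np.hstack([a,b]))"; python3 bar.py | cut -c1-80
```

```text
t 22.0 bar [ 0.5594 -0.1185  0.0742] pull mm 59.4 F along -x 11.1 [ 13.9  -8.9 -14.2] rotvec [104.3 123.2  27.2] q [-0.33, 0.2, 0.59, 2.15, -0.62, 0.48, 2.47] grip 0.13717889193298793
t 23.0 bar [ 0.5594 -0.1185  0.0742] pull mm 59.3 F along -x 10.7 [ 13.8  -8.5 -
```

View pics/k.png

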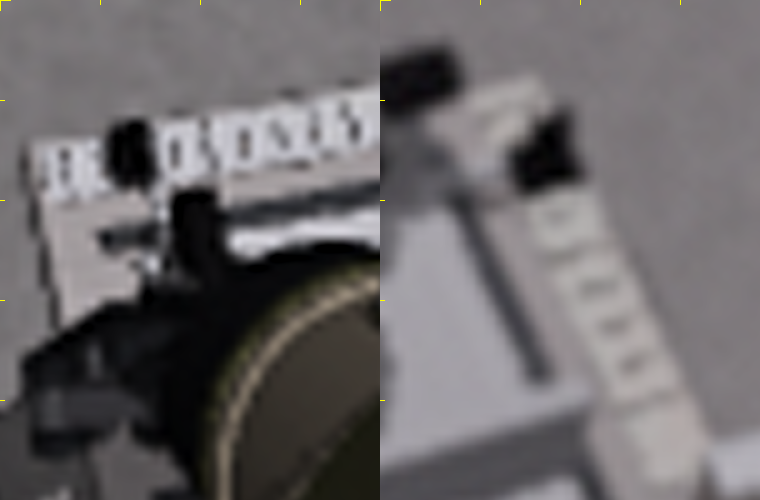

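The top view shows the rider at (130,152) and the bar end at (197,220). The side view shows the rider at (545,155) with the pale pointer tab just left of it near (485,183). They look nearly level, so I'll read that patch numerically.

```bash
python3 - <<'E'
import cv2,numpy as np
a=cv2.imread("pics/k.png")
g=a.sum(2)//12
np.set_printoptions(linewidth=250)
print("side cols 440..560, rows 100..230"); print(g[100:232:6,440:562:5])
print("top cols 60..230 rows 120..290"); print(g[120:292:7,60:232:6])
from pk import *
for x in(-.190,-.194,-.198):
  for n,u,v,ox in(("side",318,255,380),("top",328,162,0)):
    P=[(x,.032,.028),(x,.049,.028),(x,.0585,.036),(x,.0505,.012),(x,.0665,.022),(x,.032,.071)]
    print(n,x,((np.vstack([pk(n,pts(q[:3],np.array([p]))) for p in P])-[u,v])*10+[ox+4.5,4.5]).round(0).tolist())
E
```

```text
side cols 440..560, rows 100..230
[[13 16 19 24 28 33 37 40 41 41 42 41 40 40 40 40 39 38 37 36 37 36 33 29 27]
 [22 25 27 30 33 36 38 40 40 40 40 39 39 38 38 38 37 36 35 34 35 34 30 25 23]
 [29 31 32 34 35 36 37 38 37 37 37 37 38 38 39 39 38 36 33 31 31 30 25 20 17]
 [34 35 36 36 36 36 36 35 34 34 35 37 39 40 41 41 39 35 30 25 23 20 16 12 11]
 [35 36 36 36 37 36 36 35 34 34 36 39 41 42 42 41 39 34 27 19 15 11  8  6  7]
 [34 35 36 37 37 36 36 35 35 36 39 41 42 42 41 39 36 30 23 14  8  3  2  3  5]
 [30 32 34 36 36 36 36 36 37 38 40 41 41 39 37 33 30 24 18 10  4  0  0  2  5]
 [27 29 32 34 35 36 36 36 37 38 40 40 38 35 31 26 23 18 13  7  3  1  0  1  4]
 [22 25 28 31 34 36 37 37 38 38 39 38 35 29 23 17 14 10  6  3  2  1  0  1  4]
 [19 22 25 29 33 36 37 38 39 39 39 36 33 26 18 11  7  5  2  1  1  2  1  2  3]
 [17 20 23 27 31 35 37 39 40 39 39 36 32 24 16  8  4  2  1  2  2  2  2  2  2]
 [19 20 22 25 29 33 36 38 39 38 38 35 31 24 17  9  4  2  2  3  3  2  2  2  1]
 [21 22 22 24 27 31 34 36 36 35 34 32 29 23 17 10  5  2  2  2  2  1  0  0  0]
 [23 23 22 23 24 27 30 31 32 32 32 30 29 24 19 12  7
[... 2878 characters left out ...]
1 39 24  7  3  6  6  6  6  6  7  7  5  3  2  3  2  2]]
side -0.19 [[456.0, 204.0], [526.0, 183.0], [568.0, 152.0], [525.0, 218.0], [594.0, 176.0], [472.0, 99.0]]
top -0.19 [[200.0, 238.0], [187.0, 179.0], [184.0, 137.0], [177.0, 190.0], [170.0, 125.0], [224.0, 194.0]]
side -0.194 [[450.0, 190.0], [519.0, 169.0], [561.0, 138.0], [519.0, 204.0], [587.0, 162.0], [465.0, 84.0]]
top -0.194 [[186.0, 241.0], [172.0, 181.0], [169.0, 140.0], [163.0, 193.0], [156.0, 127.0], [209.0, 197.0]]
side -0.198 [[443.0, 176.0], [513.0, 155.0], [555.0, 124.0], [512.0, 191.0], [581.0, 148.0], [459.0, 70.0]]
top -0.198 [[171.0, 243.0], [158.0, 184.0], [155.0, 142.0], [149.0, 195.0], [142.0, 130.0], [194.0, 199.0]]
```

Call:
move_arm([
  [0,0,0,0.0015,0,0,0],
  [0,0,0,0.0035,0,0,0],
  [0,0,0,0.0035,0,0,0],
  [0,0,0,0.0035,0,0,0],
  [0,0,0,0.0035,0,0,0],
])

```text
clock: 23.5
position: [0.5668, -0.1139, 0.057]
ee_rot: [0.631, 0.745, 0.165, 0.142]
ft_force: [13.5, -8.8, -13.6]
grip_width: 0.134
```

```bash
python3 bar.py; python3 -c "
from h import *
a=crop('top',328,162,38,50,10,None,20); b=crop('side',318,255,38,50,10,None,20)
k=np.hstack([a,b]); cv2.imwrite('pics/l.png',k)
np.set_printoptions(linewidth=250)
g=k.sum(2)//12
print('side cols 440..560 rows 100..230');print(g[100:232:6,440:562:5])
print('top cols 90..230 rows 120..225');print(g[120:225:6,90:232:5])"
```

```text
t 23.5 bar [ 0.5589 -0.1152  0.0742] pull mm 62.7 F along -x 11.0 [ 13.5  -8.8 -13.6] rotvec [104.3 123.2  27.2] q [-0.33, 0.2, 0.59, 2.16, -0.61, 0.48, 2.46] grip 0.1341188690193017
side cols 440..560 rows 100..230
[[30 31 31 32 34 37 38 40 41 41 41 41 41 40 40 39 39 38 37 37 37 36 32 29 27]
 [35 35 35 35 36 38 39 40 40 40 40 39 39 38 38 38 37 36 35 34 35 34 30 25 23]
 [37 36 36 36 37 37 37 37 37 36 36 37 38 38 39 39 38 35 33 31 31 29 25 20 18]
 [37 37 37 36 37 37 36 35 34 34 35 37 39 40 41 40 39 35 30 24 22 20 16 13 11]
 [37 37 37 36 36 36 35 35 34 34 36 39 41 42 43 41 39 34 27 19 15 11  8  7  7]
 [35 35 36 36 36 36 35 35 35 37 39 41 43 43 42 39 36 30 23 14  7  3  1  3  5]
 [31 32 34 35 36 37 36 37 37 39 41 42 42 40 37 33 30 24 18 10  3  0  0  1  5]
 [27 29 32 35 36 37 38 38 39 40 41 40 39 35 31 26 23 18 13  7  2  0  0  1  4]
 [24 28 31 35 37 38 39 39 39 39 39 37 33 28 22 17 14 10  7  4  2  0  0  1  4]
 [24 28 32 36 38 38 39 38 38 37 36 33 28 21 15 10  7  5  4  3  2  1  0  1  3]
 [24 27 31 34 35 35 35 35 34 33 32 28 23 16  9  4  2  1  2  2  2  2  1  2  3]
 [24 25 27 29 30 31 31 31 
[... 1784 characters left out ...]
 6  3  3  6  8 11 10 15 26 38 42 44 46 46 45 43 40 38 37 38 39 39 38]
 [47 47 48 45 35 23 15 11 12 17 22 26 25 24 28 30 29 28 30 32 31 30 32 35 38 40 40 39 39]
 [45 41 39 37 34 31 27 25 26 31 39 44 43 37 27 18 14 11  9  8  7 11 17 27 36 42 42 40 40]
 [42 38 35 35 37 38 37 35 32 33 44 51 46 32 18  5  2  1  0  0  0  0  8 20 33 42 41 37 35]
 [39 39 39 39 40 40 40 37 27 23 36 44 33 17  6  0  0  1  2  2  1  3  7 17 31 40 37 31 27]
 [39 39 40 40 41 41 42 38 27 20 28 33 27 14  4  0  0  1  2  3  2  2  3  9 18 24 23 19 17]
 [39 40 40 39 39 38 37 34 27 22 24 25 23 16  6  0  0  2  3  3  2  2  1  3  7 11 12 12 12]
 [39 39 40 39 37 33 31 28 27 26 27 25 22 15  6  0  0  2  3  3  3  2  2  3  6 11 12 13 13]]
```

Call:
move_arm([
  [0,0,0,-0.0007,0,0,0],
  [0,0,0,-0.0007,0,0,0],
  [0,0,0,-0.0007,0,0,0],
  [0,0,0,-0.0007,0,0,0],
  [0,0,0,-0.0007,0,0,0],
], grip_force=50)

```text
clock: 26.0
position: [0.5669, -0.1147, 0.057]
ee_rot: [0.631, 0.745, 0.164, 0.142]
ft_force: [13.3, -8.9, -14.6]
grip_width: 0.133
```

```bash
python3 bar.py; python3 -c "
from h import *
a=crop('top',328,162,38,50,10,None,20); b=crop('side',318,255,38,50,10,None,10)
cv2.imwrite('pics/m.png',np.hstack([a,b]))
np.set_printoptions(linewidth=250)
g=a.sum(2)//12
print(g[120:160:10,90:160:5]); print(g[180:212:6,120:175:5])
# plate in rack: compare with g.png grid
s=crop('side',205,80,100,100,4,'pics/n.png',4)
t=s.sum(2)//12; print('plate region'); print(t[140:320:10,60:260:8])
g0=cv2.imread('pics/side0.png')"
python3 bar.py|cut -c1-90
```

```text
t 26.0 bar [ 0.559  -0.116   0.0742] pull mm 61.9 F along -x 11.0 [ 13.3  -8.9 -14.6] rotvec [104.3 123.2  27.2] q [-0.33, 0.2, 0.59, 2.16, -0.61, 0.48, 2.46] grip 0.13306439976253137
[[30 29 29 28 25 22 21 18 14 12 13 19 27 35]
 [29 28 28 23 14  6  4  3  0  0  0  8 20 33]
 [41 39 31 18  7  0  0  0  0  1  2  8 18 31]
 [46 40 31 18  7  0  0  2  1  0  0  6 14 27]]
[[ 6  3  3  6  8 10 11 17 27 37 42]
 [15 11 12 16 18 22 24 27 29 30 29]
 [27 25 26 29 32 35 39 37 28 18 15]
 [38 35 32 31 34 38 43 39 22  5  2]
 [40 37 29 23 26 30 37 33 15  0  0]
 [41 40 36 32 30 32 42 40 17  0  0]]
plate region
[[31 31 30 31 32 31 31 31 31 31 31 31 31 30 30 31 31 31 30 30 31 30 30 30 30]
 [31 31 30 31 31 31 31 31 31 31 31 31 31 31 31 31 30 31 30 30 31 31 30 30 30]
 [31 31 31 31 31 31 31 31 31 31 31 31 31 31 31 33 35 36 35 33 30 30 30 31 30]
 [30 31 32 31 31 31 31 30 32 33 34 35 36 33 31 28 25 20 19 20 30 31 30 30 30]
 [34 34 32 33 34 36 35 36 32 27 24 21 19 19 19 19 19 19 19 20 30 30 31 30 30]
 [31 34 35 35 33 28 21 18 19 20 20 20 19 20 20 19 20 19 19 20 29 30 30 30 30]
 [30 23 24 32 35 35 34 27 21 19 19 20
[... 290 characters left out ...]
8 28 32 32 30 23 20 29 30 29 25 20 20 19 19 19 22 29 31 31 30]
 [28 28 28 28 25 18 18 27 30 30 28 20 23 30 30 28 22 19 19 21 20 24 30 30 30]
 [29 28 28 28 30 31 29 19 20 28 30 30 25 19 27 30 30 28 29 29 30 29 30 31 30]
 [28 28 28 29 31 30 31 32 30 23 24 30 30 30 23 21 29 30 30 28 25 23 20 29 30]
 [29 28 29 29 30 30 31 31 31 31 18 17 27 30 30 28 18 24 30 30 27 15  6 26 30]
 [29 28 28 29 29 30 29 30 31 24 12 12 13 21 28 30 30 26 19 27 30 30 22 25 31]
 [28 28 28 28 28 28 29 30 28 21 20 18 16 11 14 24 30 30 29 22 21 29 30 29 29]
 [28 27 27 28 28 28 28 28 21 20 24 35 35 31 24 13 17 26 30 30 27 20 24 28 27]]
t 27.7 bar [ 0.559  -0.116   0.0742] pull mm 61.9 F along -x 12.1 [ 13.4 -10.  -14.6] rotv
```

```bash
python3 -c "
import cv2,numpy as np
for f,o in (('pics/g.png',400),('pics/n.png',0)):
    s=cv2.imread(f)[:, o:o+400].astype(int)
    print(f)
    for y in range(60,400,9):
        print(''.join('W' if p[2]-p[0]>45 else 'w' if p[2]-p[0]>18 else '#' if p.sum()<120 else '=' if p.sum()<290 else 'L' if p.sum()>400 else '.' for p in s[y,40:330:4]))
"
```

```text
pics/g.png
.................=################=......................................
.................==#########=#####=......................................
..................=#########===##=.......................................
..................=#########===##=.......................................
...................=########====#=.......................................
....................=########===##==.....................................
....................==########===###=....................................
.....................==#############=....................................
......................=############=========.............................
......................==##########==========.............................
...........==============######=============.............................
...........===============#####=============.............................
...........===============#####=============.............................
...........===============#####=============.............................
...........=================================.........
[... 3845 characters left out ...]
wwwwwwww===wwwww..................
wwwwwwwwwwwwwwwwwww=====wwwwwwwwwwwwwww===.wwwwwww===wwwww...............
wwwwwwwwwwwwwwwwww==w==wwwwwwwwwwwwwwwwwww===wwwwwwww===www..............
wwwwwwwwwwwwwwwwwww==wwwwwwwwwwwwwwwwwwwwwwww===wwwwww=====ww=...........
wwwwwwwwwwwwwwwwww=wwwwwwwwwwwwwwwwwwwwwwwwwwww====wwwww========.........
wwwwwwwwwwwwww=wwwwwwwwwwwwwwwwwwwwwwwwwwwwwwwwwww====wwww=======........
wwwwwwwwwwwwwww===wwwwwwwwwwwwwwwwwwwwwwwwwwwwwwwwww=============........
wwwwwwwwwwww====wwwwwwwwwwwwwwwwwwwwwwwwwwwwwwwwwwww=============........
wwwwwwwww==w==wwwwwwwwwwwwwwwwwwwwwwwwwwwwwwwwww=ww==w==========.........
wwwwwwwwww==wwwwwwwwwwwwwwwwwwwwwwwwwwwwwwwwwwwwww=============..........
```

```bash
python3 -c "
from workcell import manip
print(manip.hand_in())"
```

```text
the job is handed in; nothing more can be done
None
```

The job is handed in at about 28 s of the 64 s allowed: the plate stands in the rack's empty end slot, and the gripper still holds the slide at the rider mark.

- **Plate:** I lifted it straight out of the guides. My first try at the slot landed on a rack block and pressed with about 50 N. That was through the held plate, and wrist force stayed below the 120 N limit. I re-measured, moved about 7 mm, lowered it to the slot floor and released it. The last side-camera pixels, read as numbers, show it upright in the rack, though the arm hid part of that view.
- **Slide:** It is pulled out 61.9 mm by the tool position, with a steady pull of about 11 to 12 N. The hand is tilted 25° so the cameras could see the pointer and rider.
- **Pointer against rider:** The checks differ slightly. The top view puts them level to within about 0.8 mm, tending slightly short. The side view suggested about 0.7 mm too far, and I trusted it less because it depends on the exact height of the pointer tab.
- **Other things:** The rider stayed at the same place in the images through the last moves. I saw no contact with the other things on the counter, but took no full picture at the end to confirm it.

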